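Seat the double lid, then lift off only the outer lid

TASK

The two-part lid of the wide canister (an inner stopper lid with a loose outer lid on top of it) stands on the worktop. Pick both parts up together by the inner lid's knob, lower them gently onto the wide canister until the stopper is fully home in its mouth, and let go; then take the outer lid alone by its collar and lift it straight off without disturbing the inner lid, so that a drying sachet can be laid in between. Finish while still holding the outer lid level above the canister, all of it higher than the top of the knob, and leave the canisters and everything else where they stand.

Things in the scene. Friction and masses are not known exactly. Their poses are not given: they have to be found in the camera images.
- inner_lid: inner lid, brown wood, round, 0.11-0.22 kg: stopper 85 mm across, 12 mm deep (lowest 4 mm taper to 80), flange 100 mm across from z 12 to 18 mm, straight round knob post 20 mm across on the axis up to z 80 mm. Origin: centre of the stopper's underside, z up. Starts standing on the worktop with the outer lid loose on its flange, 28 mm of knob above the collar; lifting the knob lifts both
- inner_knob (a point): point on the axis of the inner lid's knob, 13 mm below its top and 15 mm above the top of the outer lid's collar while the lids are nested: the height to grip the knob
- inner_seat (a point): centre of the underside of the inner lid's flange, 12 mm above the lid's origin; it meets the wide canister's mouth point when the lid is fully home
- outer_lid: outer lid, plain steel, round, 0.13-0.25 kg: cap 122 mm across, 20 mm high, 3 mm skirt, 6 mm top plate, open collar in its middle 44 mm across outside, 28 inside, from z 20 to 48 mm; the inner knob stands in it with 4 mm play all round. Origin: centre of the skirt's lower edge, z up; nested, 4 mm above the inner lid's origin. Raised 76 mm from there its skirt passes the knob top
- outer_collar (a point): point on the axis of the outer lid's collar, 36 mm above the lid's origin (16 mm above the plate, 12 mm below the collar's top): the height to grip the collar across its 44 mm
- wide_canister: wide open canister, white ceramic, round, 100 mm across outside, 92 inside, 70 mm high, inner floor at 6 mm, 0.8 kg, loose. Origin: centre of its underside, z up. The lids fit this one: the stopper with 3.5 mm play all round, the flange rests on the rim, the outer lid's skirt hangs round the outside with 8 mm play
- wide_canister_mouth (a point): centre of the wide canister's mouth, at rim height, 70 mm above its underside
- narrow_canister: narrow open canister, the same white ceramic and the same height of 70 mm but only 72 mm across; the lids do not fit it. Origin at the centre of its underside. Bystander.
- jam_jar: closed jam jar, 65 mm across, 83 mm high, origin at the centre of its underside. Bystander, right of the work.
- white_cup: white mug with a handle, 90 x 131 mm, 106 mm high, origin at its underside. Bystander, left of the work.
- coffee_pod_0: small coffee pod, 49 mm across, 43 mm high, origin at its underside. Bystander behind the work.
- coffee_pod_1: small coffee pod, 49 mm across, 43 mm high, origin at its underside. Bystander behind the work.
- teaspoon_b: teaspoon, 132 mm long, 11 mm high, lying along the front edge of the worktop, origin at its underside. Bystander.

How it is judged:
By the outcome, as a careful person would: the job done as asked, in the order asked, and still so for the second after the job is handed in, while the arm keeps its last pose, push and grip.
It also fails if it takes over 54 s, if anything falls off the work surface, if the arm or the gripper's body presses on something with over 40 N, if the wrist force passes 120 N, or if a joint passes its speed limit or range.

ROBOT

A 6-joint arm with a two-finger parallel gripper is mounted at the origin on a cart in front of the work surface, level with it; the furniture and walls round the work are solid. World frame = base frame: x ahead of the robot, y to its left, z up, the work surface at z = 0. Lengths are in m, angles in rad, forces in N, time in s.
With the tool pointing down it reaches from about 0.35 to 0.975 m from the base axis. Payload 4.9 kg.
Tool frame: the origin (TCP) lies on the mounting face of the last link; the fingertips stand robot.finger_overhang ahead of it and the grasp point (between the pads) lies 155 mm ahead of it (robot.finger_overhang is the distance from the TCP to the fingertips, in m); z points along the fingers, y is the line along which they close (so a half turn about z gives the same grasp; the last joint's range is limited). The gripper opens to 85 mm and grips with 20 to 120 N. Pads are 22 mm wide; open, the fingers measure 114 mm over their backs; the gripper's body (76 mm by 85 mm) begins 54 mm behind the grasp point. The pads swing forward as they close: fully open they stand 13 mm farther back than shut.
Start: joints at [-1.321, 0.053, 1.613, -0, 1.476, -0.119], TCP at [0.225, -0.583, 0.405] pointing down, gripper open.
Joint ranges: [-3.01, 3.01], [-1.01, 2.22], [0.06, 2.58], [-1.02, 4.17], [0.09, 2.62], [-3.14, 3.14]. Speed limits (rad/s): [2.57, 2.57, 3.14, 3.14, 3.14, 3.14].

INTERFACE

Orientations are given as a unit quaternion [w, x, y, z].
In Python, from station import robot gives the robot as it stands. The module is installed in compiled form; this text tells all that it offers.
- The arm moves only by the tool move_tool, called after ">>>" by a JSON object that holds its "method" and its "body", one argument or row to a line. Schema: {"type":"object","properties":{"ticks":{"type":"array","items":{"type":"array","items":{"type":"number"},"minItems":7,"maxItems":7},"minItems":1,"maxItems":5},"force":{"type":"number"},"only":{"type":"string"},"quiet":{"type":"boolean"},"lines":{"type":"string"}},"required":["ticks"],"additionalProperties":false}. ticks is a list of rows, 1 to 5 of them, each of 7 numbers: a rotation vector rx, ry, rz in rad, then dx, dy, dz in units of 100 mm, then the finger opening in m; each row is the pose to reach, as a shift and turn from the pose commanded when the call began, along the tool's axes at that moment; what a row does not reach only later rows make up. A row lasts 1/8 s, in which the tool goes at most 0.0625 m and 0.188 rad, less where a joint would pass 70% of its speed; a pose out of reach is approached as far as the arm can. The fingers move at their own pace and stop on an object; force is the grip in N (left out, the last holds). Time passes only in rows, so rows that do not move let the fingers close. The tool returns the time, the measured TCP pose, the force, the opening and the grip force at its end. only (a regular expression) keeps the lines of the reply that match it, lines (a string "A,B") keeps lines A to B, and quiet returns only ok. Input that does not fit is refused with a message, and nothing moves.
- robot.get_obs(): the state, without advancing time (a new reading comes with each control period).
- robot.grab_frame(name): name is "scene" or "top" or "wrist"; returns a dict with "image" (400x640x3 uint8, blue, green, red), "fx", "fy", "cx", "cy" (pixels), "eye" and "attitude" of the camera in the world. Camera axes: x right, y down, z forward; pixel columns grow to the right and rows downward; lengths in m; the calibration is good to about 2 mm. A picture is of the moment at which its call begins. There is no depth.
- robot.job_done(): hands the job in; it is judged then, once.
The state is a dict: "time": time; "joint_positions": joint angles; "dq": joint speeds; "effort": joint torques, N m; "ee_pos": TCP position; "orientation": TCP orientation; "contact_force": force on the tool from outside, world axes, zero at the start; "ft_torque": the same for the moment, N m; "gripper_width": finger opening in m; "gripper_force": force on a finger pad.
Only numpy, scipy, OpenCV 4.12 (cv2) and the standard library are available. Lean on these libraries where they do the work, as an engineer would, in place of code of your own. Each camera call takes 0.05 s, during which the arm holds its last target. There are 200 camera calls.

## Working session

There is one attempt and no reset: what is moved stays moved. The work goes in short steps, Python scripts to look and compute and a tool call to move; the robot and the scene stay as the last step left them, time stands still between calls to the robot, and variables do not carry over. Pictures are saved under pics/ and viewed, at most 15 in all, crops included, and the job is handed in when it is done.

```bash
mkdir -p pics
```

Create h.py:
```python
import numpy as np, cv2
from station import robot
from scipy.spatial.transform import Rotation as R
def Rq(q): return R.from_quat([q[1],q[2],q[3],q[0]]).as_matrix()
def att(a):
    a=np.array(a); return a if a.shape==(3,3) else Rq(a)
def ray(f,u,v):
    d=att(f['attitude'])@np.array([(u-f['cx'])/f['fx'],(v-f['cy'])/f['fy'],1]); return np.array(f['eye']),d
def onz(f,u,v,z):
    e,d=ray(f,u,v); return e+d*(z-e[2])/d[2]
def proj(f,p):
    c=att(f['attitude']).T@(np.array(p)-f['eye']); return f['fx']*c[0]/c[2]+f['cx'],f['fy']*c[1]/c[2]+f['cy']
```

Run:
```python
from h import *
for n in ['top','scene']:
    f=robot.grab_frame(n); cv2.imwrite(f'pics/{n}0.png',f['image'])
    print(n,f['fx'],f['cx'],f['cy'],f['eye'],f['attitude'])
o=robot.get_obs(); print(o, robot.finger_overhang)
```

```text
top 388.61213555623755 321.76378837915354 201.5756275036185 [ 0.45544578 -0.02991297  1.12591931] [ 0.03700443 -0.70300231  0.70947058 -0.03270955]
scene 515.2482469624532 332.9400221282091 197.57048169506066 [-0.7279092  -0.73089834  1.22853687] [-0.37818361  0.77475043 -0.45222715  0.22853783]
{'time': 0.1, 'joint_positions': array([-1.32097930e+00,  5.32883452e-02,  1.61416241e+00, -3.00758034e-05,
        1.47599556e+00, -1.19005102e-01]), 'dq': array([ 0.00172461, -0.00065186, -0.00327001,  0.00090642,  0.00013219,
       -0.0013887 ]), 'effort': array([ 1.49976018e-03, -3.94903457e+01, -3.71363211e+01, -2.96216035e-05,
        3.88654575e-03,  1.82137654e-06]), 'ee_pos': array([ 0.22525635, -0.58273264,  0.40358379]), 'orientation': array([-9.23874055e-04,  9.83043727e-01,  1.83368949e-01, -7.55143141e-05]), 'contact_force': array([-0.37146874,  0.41132123,  0.29016141]), 'ft_torque': array([ 0.0236531 , -0.0460696 ,  0.01824697]), 'gripper_force': 0.0, 'gripper_width': 0.0852823322538834} 0.1734
```

View pics/top0.png

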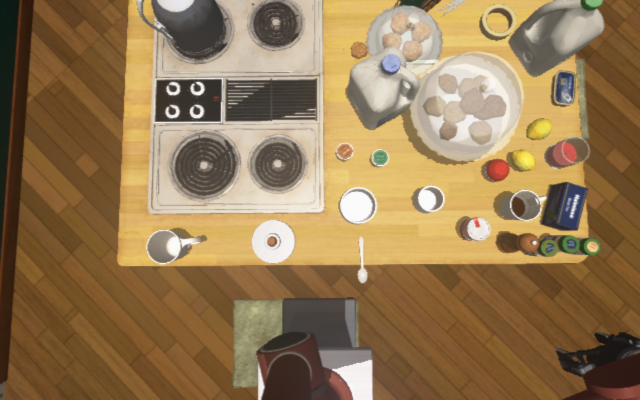

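View pics/scene0.png

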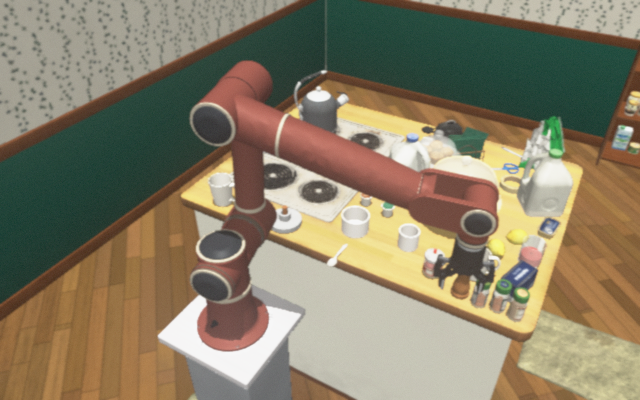

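The top view shows the lids at (273,241) with the knob in the middle, the wide canister at (358,205), the narrow one at (431,199), the mug at (168,246) and the spoon at (362,258). The scene view agrees: lids at (287,219), canister at (355,221).

Add to h.py:
```python
def blob(im,c,h,smax=70,vmin=110):
    hs=cv2.cvtColor(im,cv2.COLOR_BGR2HSV); m=((hs[...,1]<smax)&(hs[...,2]>vmin)).astype(np.uint8)*255
    w=np.zeros_like(m); w[c[1]-h:c[1]+h,c[0]-h:c[0]+h]=255
    cs,_=cv2.findContours(m&w,cv2.RETR_EXTERNAL,cv2.CHAIN_APPROX_NONE)
    k=max(cs,key=cv2.contourArea); return cv2.fitEllipse(cv2.convexHull(k)),k
```

Run:
```python
from h import *
f=robot.grab_frame('top'); im=f['image']
for n,c,h,z in [('lid',(273,241),26,.02),('wide',(358,205),24,.07),('narrow',(431,199),20,.07)]:
    e,k=blob(im,c,h); print(n,e,onz(f,*e[0],z), 'diam',np.mean(e[1])/f['fx']*(f['eye'][2]-z))
hs=cv2.cvtColor(im,cv2.COLOR_BGR2HSV); m=(hs[...,1]>90).astype(np.uint8); w=m*0; w[232:250,264:282]=1
ys,xs=np.nonzero(m&w); print('knob',len(xs),xs.mean(),ys.mean(),onz(f,xs.mean(),ys.mean(),.075))
im2=np.hstack([cv2.resize(im[210:275,235:310],None,fx=5,fy=5),cv2.resize(im[180:245,320:395],None,fx=5,fy=5)]); cv2.imwrite('pics/c.png',im2)
```

```text
lid ((273.1135559082031, 241.08396911621094), (42.78068542480469, 43.560997009277344), 59.06621170043945) [0.45372387 0.11517367 0.02      ] diam 0.12285634635554936
wide ((357.91802978515625, 205.2445526123047), (36.85853958129883, 37.78523254394531), 65.87213897705078) [ 0.54897492 -0.12242942  0.07      ] diam 0.10140934042006708
narrow ((428.8678283691406, 199.20208740234375), (26.547325134277344, 31.688762664794922), 74.32415008544922) [ 0.56369527 -0.31609922  0.07      ] diam 0.0791182316247354
knob 58 271.58620689655174 241.1206896551724 [0.45374743 0.11207381 0.075     ]
```

View pics/c.png

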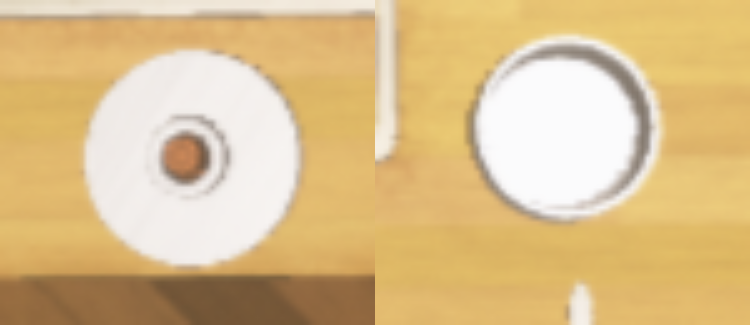

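The crop shows the knob inside the collar at top-image (272,241), roughly concentric with the cap, and a clean canister rim at (358,205). The diameters come out at 123 and 101 mm, as they should. Moving now.

The manual's scale: shifts go in units of 100 mm. Converting my numbers, -0.225 m is -2.25, 0.194 m is 1.94.

>>> {"method": "move_tool", "body": {
  "ticks": [
    [0, 0, 0.188, 0.39, -0.45, 0, 0.085],
    [0, 0, 0.369, 0.78, -0.9, 0, 0.085],
    [0, 0, 0.369, 1.17, -1.35, 0, 0.085],
    [0, 0, 0.369, 1.55, -1.8, 0, 0.085],
    [0, 0, 0.369, 1.94, -2.25, 0, 0.085]
  ]
}}

```text
time: 0.78
ee_pos: [0.3253, -0.3013, 0.4044]
orientation: [-0.0, 1.0, -0.0, 0.0]
contact_force: [0.4, -0.3, -0.3]
gripper_width: 0.0852
gripper_force: 0.0
```

To row units: -0.295 m is -2.95, -0.236 m is -2.36.

>>> {"method": "move_tool", "body": {
  "ticks": [
    [0, 0, 0, 0.18, -0.59, 0, 0.06],
    [0, 0, 0, 0.36, -1.18, 0, 0.06],
    [0, 0, 0, 0.54, -1.77, 0, 0.06],
    [0, 0, 0, 0.72, -2.36, 0, 0.06],
    [0, 0, 0, 0.9, -2.95, 0, 0.06]
  ]
}}

```text
time: 1.4
ee_pos: [0.4151, -0.0061, 0.4047]
orientation: [0.0, 1.0, -0.0, 0.0]
contact_force: [-0.2, -0.6, 0.8]
gripper_width: 0.0597
gripper_force: 0.0
```

>>> {"method": "move_tool", "body": {
  "ticks": [
    [0, 0, 0, 0.18, -0.59, 0, 0.06],
    [0, 0, 0, 0.38, -1.18, 0.3, 0.06],
    [0, 0, 0, 0.38, -1.18, 0.6, 0.06],
    [0, 0, 0, 0.38, -1.18, 0.6, 0.06]
  ]
}}

```text
time: 1.9
ee_pos: [0.4521, 0.1105, 0.3414]
orientation: [0.0, 1.0, 0.001, -0.004]
contact_force: [-0.6, -0.4, -0.3]
gripper_width: 0.06
gripper_force: 0.0
```

Run:
```python
from h import *
f=robot.grab_frame('wrist'); cv2.imwrite('pics/w1.png',f['image']); print(f['eye'],f['attitude'],f['fx'])
print(robot.get_obs()['ee_pos'])
```

```text
[0.51667201 0.11094063 0.30958267] [ 0.09538159  0.70150064 -0.69985228 -0.09489994] 340.39013730258137
[0.45275213 0.10991681 0.34357484]
```

View pics/w1.png

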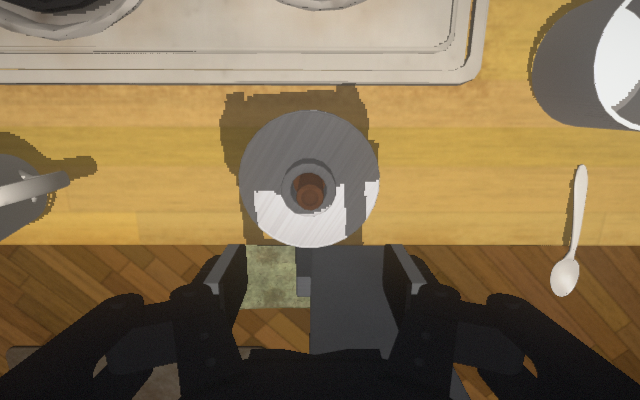

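The wrist view shows the cap centred near (309,179), the knob near (310,190), the fingers either side of about column 316, and the wide canister at the upper right.

Run:
```python
from h import *
f=robot.grab_frame('wrist'); im=f['image']; o=robot.get_obs()
hs=cv2.cvtColor(im,cv2.COLOR_BGR2HSV)
m=((hs[...,1]>80)).astype(np.uint8); w=m*0; w[165:212,285:338]=1
cs,_=cv2.findContours(m&w,cv2.RETR_EXTERNAL,cv2.CHAIN_APPROX_NONE); k=max(cs,key=cv2.contourArea); print(cv2.boundingRect(k),cv2.contourArea(k))
(x,y,ww,hh)=cv2.boundingRect(k)
# knob top circle: lower (near) edge and left/right edges
for z in (.08,): print('knob',onz(f,x+ww/2,y+hh/2,z), onz(f,x+ww/2,y+hh,z), 'w',onz(f,x,y+hh/2,z)[1]-onz(f,x+ww,y+hh/2,z)[1])
m=((hs[...,1]<45)).astype(np.uint8); w=m*0; w[104:250,232:385]=1; m&=w
m=cv2.morphologyEx(m,cv2.MORPH_OPEN,np.ones((9,9)))
cs,_=cv2.findContours(m,cv2.RETR_EXTERNAL,cv2.CHAIN_APPROX_NONE); k=max(cs,key=cv2.contourArea); e=cv2.fitEllipse(cv2.convexHull(k)); print(e, onz(f,*e[0],.024))
for z in (.08,.052,.024): print(z,proj(f,[.4537,.1125,z]))
print(o['ee_pos'],o['orientation'])
cv2.imwrite('pics/w1c.png',cv2.resize(im[105:255,235:385],None,fx=4,fy=4))
```

```text
(293, 175, 31, 36) 825.5
knob [0.45956793 0.114501   0.08      ] [0.4463506 0.1145499 0.08     ] w 0.02177515641164826
((308.146484375, 180.64328002929688), (137.6423797607422, 138.92822265625), 114.97183990478516) [0.45659334 0.11579017 0.024     ]
0.08 (np.float64(311.3611607489845), np.float64(201.05822851599882))
0.052 (np.float64(311.69103033975665), np.float64(191.6256851946703))
0.024 (np.float64(311.9604153750263), np.float64(183.92268350436518))
[0.45324668 0.10949747 0.34511018] [ 9.25960822e-05  9.99999949e-01 -2.94347719e-04 -7.63801169e-05]
```

View pics/w1c.png

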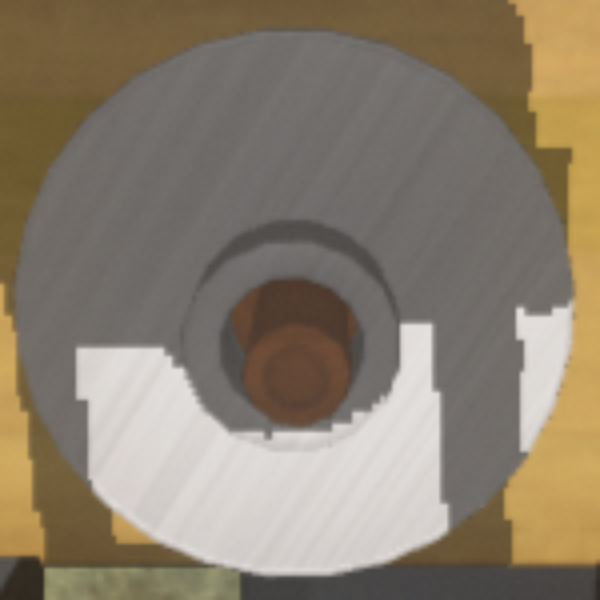

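To row units: 0.08 m is 0.8, -0.002 m is -0.02.

>>> {"method": "move_tool", "body": {
  "ticks": [
    [0, 0, 0, 0.01, -0.02, 0.4, 0.06],
    [0, 0, 0, 0.01, -0.02, 0.8, 0.06],
    [0, 0, 0, 0.01, -0.02, 0.8, 0.06],
    [0, 0, 0, 0.01, -0.02, 0.8, 0.06]
  ]
}}

```text
time: 2.5
ee_pos: [0.4553, 0.1113, 0.2673]
orientation: [-0.0, 1.0, -0.001, 0.002]
contact_force: [0.4, -0.1, 0.5]
gripper_width: 0.0598
gripper_force: 0.0
```

Run:
```python
from h import *
f=robot.grab_frame('wrist');print(robot.get_obs()['ee_pos'],[proj(f,[.4545,.1132,z]) for z in (.08,.052)]); cv2.imwrite('pics/w2.png',f['image'])
```

```text
[0.45545393 0.11148015 0.26773925] [(np.float64(311.6923160530105), np.float64(247.9704798760513)), (np.float64(312.1370467484259), np.float64(228.84515689022535))]
```

View pics/w2.png

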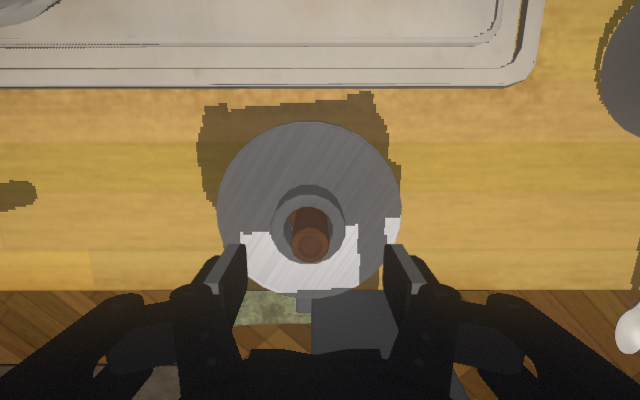

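The knob top is at about (311,244), midway between the fingers to within 2 mm. Descending and closing.

To row units: -0.002 m is -0.02, 0.0005 m is 0.005.

>>> {"method": "move_tool", "body": {
  "ticks": [
    [0, 0, 0, 0.005, -0.02, 0.2, 0.045],
    [0, 0, 0, 0.005, -0.02, 0.39, 0.045],
    [0, 0, 0, 0.005, -0.02, 0.39, 0.045],
    [0, 0, 0, 0.005, -0.02, 0.39, 0.045]
  ]
}}

```text
time: 3.05
ee_pos: [0.4557, 0.1138, 0.2277]
orientation: [-0.0, 1.0, -0.0, 0.002]
contact_force: [0.5, -0.1, 0.8]
gripper_width: 0.0449
gripper_force: 0.0
```

>>> {"method": "move_tool", "body": {
  "ticks": [
    [0, 0, 0, 0, 0, 0, 0.03],
    [0, 0, 0, 0, 0, 0, 0.024],
    [0, 0, 0, 0, 0, 0, 0.01],
    [0, 0, 0, 0, 0, 0, 0.01],
    [0, 0, 0, 0, 0, 0, 0.01]
  ],
  "force": 40
}}

```text
time: 3.68
ee_pos: [0.4551, 0.114, 0.2265]
orientation: [-0.0, 1.0, -0.0, 0.001]
contact_force: [-1.6, -0.0, 5.2]
gripper_width: 0.0185
gripper_force: 39.8
```

>>> {"method": "move_tool", "body": {
  "ticks": [
    [0, 0, 0, 0, 0, -0.05, 0.01],
    [0, 0, 0, 0, 0, -0.2, 0.01],
    [0, 0, 0, 0, 0, -0.5, 0.01],
    [0, 0, 0, 0, 0, -0.9, 0.01],
    [0, 0, 0, 0, 0, -0.9, 0.01]
  ],
  "force": 50
}}

```text
time: 4.3
ee_pos: [0.4559, 0.1139, 0.32]
orientation: [-0.0, 1.0, -0.0, 0.004]
contact_force: [0.7, 0.4, -2.2]
gripper_width: 0.0184
gripper_force: 49.7
```

Run:
```python
from h import *
for n in ['wrist']:
    f=robot.grab_frame(n); cv2.imwrite('pics/w3.png',f['image'])
o=robot.get_obs(); print(o['ee_pos'],o['contact_force'],o['ft_torque'],o['gripper_width'])
```

```text
[0.45509181 0.11383522 0.31741493] [ 0.38946694  0.11448232 -3.48365052] [-0.00816122  0.02641801 -0.02034081] 0.018071071806099556
```

View pics/w3.png

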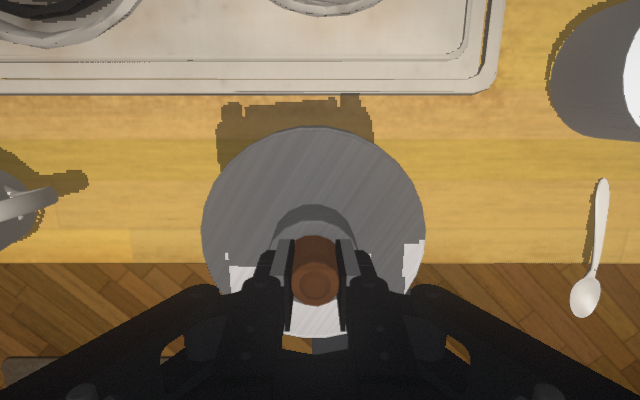

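Both lids hang from the knob: its top is at (314,287), between the pads. Next, look at the canister from the near side.

>>> {"method": "move_tool", "body": {
  "ticks": [
    [0, 0, 0, -0.04, 0.4, -0.1, 0.01],
    [0, 0, 0, -0.08, 0.9, -0.2, 0.01],
    [0, 0, 0, -0.12, 1.45, -0.3, 0.01],
    [0, 0, 0, -0.15, 2, -0.3, 0.01],
    [0, 0, 0, -0.15, 2.36, -0.3, 0.01]
  ],
  "force": 50
}}

```text
time: 4.97
ee_pos: [0.4386, -0.124, 0.3436]
orientation: [-0.001, 1.0, -0.001, -0.002]
contact_force: [0.6, 0.5, -3.8]
gripper_width: 0.0183
gripper_force: 49.9
```

>>> {"method": "move_tool", "body": {
  "ticks": [
    [0, 0, 0, 0, 0, 0, 0.01],
    [0, 0, 0, 0, 0, 0, 0.01]
  ]
}}

```text
time: 5.22
ee_pos: [0.4393, -0.1217, 0.344]
orientation: [-0.001, 1.0, -0.0, -0.001]
contact_force: [0.5, 0.8, -3.4]
gripper_width: 0.0181
gripper_force: 49.9
```

Run:
```python
from h import *
f=robot.grab_frame('wrist'); cv2.imwrite('pics/w4.png',f['image'])
o=robot.get_obs(); t=o['ee_pos']; print(t,o['orientation'],o['contact_force'])
print('knob held rel',onz(f,314.5,287,t[2]-.147)-t)
print([proj(f,[.549,-.1224,z]) for z in (.07,)])
hs=cv2.cvtColor(f['image'],cv2.COLOR_BGR2HSV)
m=((hs[...,1]<45)).astype(np.uint8); cs,_=cv2.findContours(m,cv2.RETR_EXTERNAL,cv2.CHAIN_APPROX_NONE)
print([cv2.boundingRect(k) for k in cs if cv2.contourArea(k)>800])
```

```text
[ 0.43939854 -0.12135515  0.34431371] [-7.40448682e-04  9.99999068e-01  3.07964636e-04 -1.10524728e-03] [-0.23446158  0.26341137 -2.9499713 ]
knob held rel [-0.00061811  0.00031072 -0.147     ]
[(np.float64(317.12474753950914), np.float64(36.23460980312055))]
[(0, 124, 640, 276), (515, 0, 125, 75), (242, 0, 151, 114), (0, 0, 206, 71)]
```

View pics/w4.png

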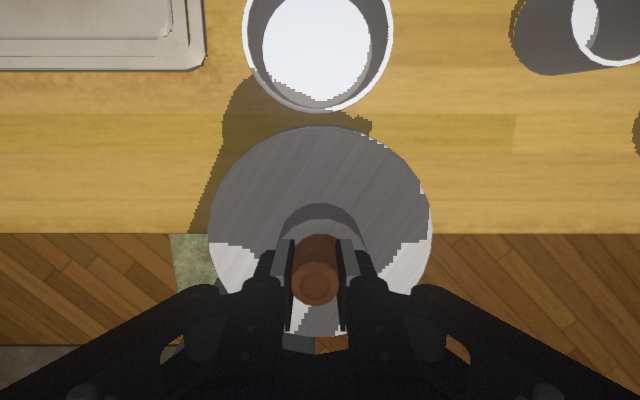

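The canister rim shows at columns 242–393, with its near edge at row 113. The lids hang level, with the knob top at (314,286).

Run:
```python
from h import *
from scipy.optimize import least_squares
f=robot.grab_frame('wrist'); t=robot.get_obs()['ee_pos']
hs=cv2.cvtColor(f['image'],cv2.COLOR_BGR2HSV)
m=((hs[...,1]<45)).astype(np.uint8); cs,_=cv2.findContours(m,cv2.RETR_EXTERNAL,cv2.CHAIN_APPROX_NONE)
k=[k for k in cs if cv2.contourArea(k)>800 and 235<cv2.boundingRect(k)[0]<250][0][:,0]
k=k[k[:,1]>2]; P=np.array([onz(f,u,v,.07)[:2] for u,v in k])
g=least_squares(lambda p:np.hypot(*(P-p[:2]).T)-p[2],[.549,-.122,.05],loss='soft_l1',f_scale=.0005).x; print('wrist rim',g)
r=np.hypot(*(P-g[:2]).T)-g[2]; print(np.abs(r).max(),t)
```

```text
wrist rim [ 0.54957581 -0.12239167  0.04897305]
0.0005195736323124894 [ 0.43952392 -0.12117116  0.34469067]
```

To row units: 0.11 m is 1.1, 0.001 m is 0.01.

>>> {"method": "move_tool", "body": {
  "ticks": [
    [0, 0, 0, 0.4, 0.01, 0, 0.01],
    [0, 0, 0, 0.8, 0.01, 0, 0.01],
    [0, 0, 0, 1.1, 0.01, 0.1, 0.01],
    [0, 0, 0, 1.1, 0.01, 0.25, 0.01],
    [0, 0, 0, 1.1, 0.01, 0.4, 0.01]
  ]
}}

```text
time: 5.95
ee_pos: [0.5492, -0.1222, 0.3042]
orientation: [-0.0, 1.0, 0.001, -0.001]
contact_force: [-0.2, 0.2, -3.5]
gripper_width: 0.0183
gripper_force: 49.9
```

>>> {"method": "move_tool", "body": {
  "ticks": [
    [0, 0, 0, 0, 0, 0, 0.01],
    [0, 0, 0, 0, 0, 0, 0.01],
    [0, 0, 0, 0, 0, 0, 0.01]
  ]
}}

```text
time: 6.32
ee_pos: [0.5496, -0.1234, 0.3067]
orientation: [0.0, 1.0, -0.0, 0.001]
contact_force: [0.7, 0.4, -3.1]
gripper_width: 0.0184
gripper_force: 49.9
```

Run:
```python
from h import *
f=robot.grab_frame('top'); o=robot.get_obs(); print(o['ee_pos'],o['orientation'],o['contact_force'])
g=robot.grab_frame('scene'); print([proj(g,[.5493,-.1224,z]) for z in (0,.07)])
u,v=map(int,proj(g,[.5493,-.1224,.08])); cv2.imwrite('pics/s5.png',cv2.resize(g['image'][v-50:v+50,u-60:u+60],None,fx=6,fy=6))
```

```text
[ 0.54971746 -0.12336815  0.30673225] [ 2.88812234e-04  9.99999591e-01 -2.46271673e-04  8.20635190e-04] [-0.35846215  0.33828899 -2.6702486 ]
[(np.float64(353.61552211967967), np.float64(229.03231255315575)), (np.float64(354.3369805800977), np.float64(214.11057873342264))]
```

View pics/s5.png

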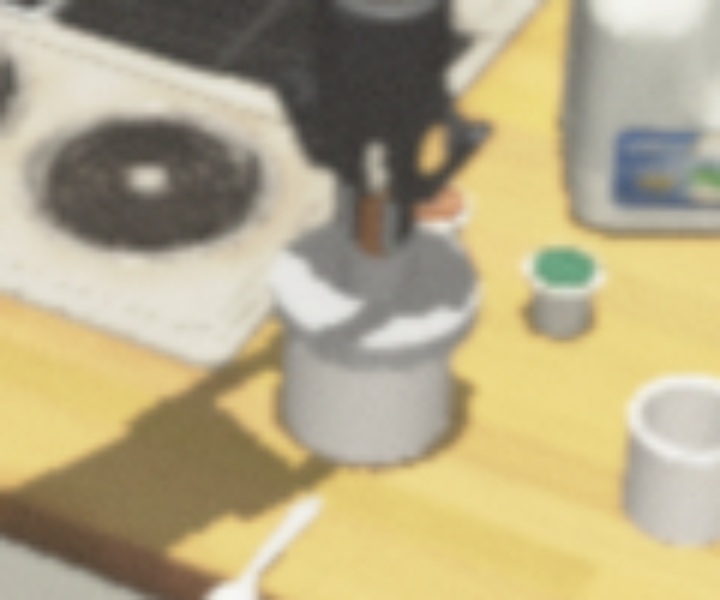

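The lids are centred over the canister. Lowering gently.

To row units: -0.0007 m is -0.007, 0.014 m is 0.14.

>>> {"method": "move_tool", "body": {
  "ticks": [
    [0, 0, 0, 0, -0.007, 0.04, 0.01],
    [0, 0, 0, 0, -0.007, 0.08, 0.01],
    [0, 0, 0, 0, -0.007, 0.12, 0.01],
    [0, 0, 0, 0, -0.007, 0.14, 0.01],
    [0, 0, 0, 0, -0.007, 0.14, 0.01]
  ]
}}

```text
time: 7.05
ee_pos: [0.5496, -0.1225, 0.2914]
orientation: [-0.0, 1.0, -0.0, -0.0]
contact_force: [-0.1, 0.5, -2.1]
gripper_width: 0.0182
gripper_force: 49.9
```

>>> {"method": "move_tool", "body": {
  "ticks": [
    [0, 0, 0, 0, 0, 0.02, 0.01],
    [0, 0, 0, 0, 0, 0.04, 0.01],
    [0, 0, 0, 0, 0, 0.05, 0.01],
    [0, 0, 0, 0, 0, 0.05, 0.01]
  ]
}}

```text
time: 7.55
ee_pos: [0.5496, -0.1225, 0.2866]
orientation: [-0.0, 1.0, -0.0, -0.0]
contact_force: [1.1, 0.6, -3.0]
gripper_width: 0.018
gripper_force: 49.9
```

>>> {"method": "move_tool", "body": {
  "ticks": [
    [0, 0, 0, 0, 0, 0.01, 0.01],
    [0, 0, 0, 0, 0, 0.01, 0.01],
    [0, 0, 0, 0, 0, 0.015, 0.01],
    [0, 0, 0, 0, 0, 0.015, 0.01]
  ]
}}

```text
time: 8.05
ee_pos: [0.5497, -0.1225, 0.2852]
orientation: [-0.0, 1.0, -0.0, -0.0]
contact_force: [0.6, -0.1, -2.3]
gripper_width: 0.0182
gripper_force: 49.9
```

To row units: 0.001 m is 0.01, 0.0007 m is 0.007.

>>> {"method": "move_tool", "body": {
  "ticks": [
    [0, 0, 0, 0, 0, 0.007, 0.01],
    [0, 0, 0, 0, 0, 0.01, 0.01],
    [0, 0, 0, 0, 0, 0.01, 0.01]
  ]
}}

```text
time: 8.43
ee_pos: [0.5497, -0.1225, 0.2846]
orientation: [0.0, 1.0, -0.0, 0.0]
contact_force: [-1.3, 0.5, -0.2]
gripper_width: 0.0186
gripper_force: 50.2
```

>>> {"method": "move_tool", "body": {
  "ticks": [
    [0, 0, 0, 0, 0, 0.007, 0.01],
    [0, 0, 0, 0, 0, 0.01, 0.01],
    [0, 0, 0, 0, 0, 0.01, 0.01]
  ]
}}

```text
time: 8.8
ee_pos: [0.5498, -0.1225, 0.2846]
orientation: [0.0, 1.0, -0.0, 0.0]
contact_force: [-5.3, 1.0, 6.6]
gripper_width: 0.0181
gripper_force: 50.9
```

Firm contact at the expected height, so the stopper is home. Releasing.

To row units: -0.001 m is -0.01.

>>> {"method": "move_tool", "body": {
  "ticks": [
    [0, 0, 0, 0, 0, -0.01, 0.024],
    [0, 0, 0, 0, 0, -0.01, 0.03],
    [0, 0, 0, 0, 0, -0.01, 0.06],
    [0, 0, 0, 0, 0, -0.01, 0.06]
  ]
}}

```text
time: 9.3
ee_pos: [0.5497, -0.1225, 0.2841]
orientation: [-0.0, 1.0, -0.0, 0.0]
contact_force: [-0.3, 0.1, -0.6]
gripper_width: 0.0596
gripper_force: 0.0
```

>>> {"method": "move_tool", "body": {
  "ticks": [
    [0, 0, 0, 0, 0, -0.2, 0.06],
    [0, 0, 0, 0, 0, -0.4, 0.06],
    [0, 0, 0, 0, 0, -0.4, 0.06],
    [0, 0, 0, 0, 0, -0.4, 0.06]
  ]
}}

```text
time: 9.8
ee_pos: [0.5497, -0.1225, 0.3246]
orientation: [0.0, 1.0, -0.0, 0.0]
contact_force: [0.1, 0.0, -0.1]
gripper_width: 0.0601
gripper_force: 0.0
```

Run:
```python
from h import *
f=robot.grab_frame('wrist'); o=robot.get_obs(); print(o['ee_pos'],o['contact_force'])
print([proj(f,[.5495,-.1224,z]) for z in (.138,.11,.082)])
hs=cv2.cvtColor(f['image'],cv2.COLOR_BGR2HSV)
cv2.imwrite('pics/w6.png',f['image'])
g=robot.grab_frame('top'); print([proj(g,[.5495,-.1224,z]) for z in (.138,.11,.082)]); e,k=blob(g['image'],(358,200),30); print(e,onz(g,*e[0],.082))
```

```text
[ 0.54950135 -0.12243329  0.32392856] [-0.80125023  0.41482187 -1.11672675]
[(np.float64(315.09980938943505), np.float64(246.24403048749443)), (np.float64(315.04451428950773), np.float64(227.11074692857846)), (np.float64(315.0027529876699), np.float64(212.6604460718357))]
[(np.float64(360.19576317473724), np.float64(202.6672956488754)), (np.float64(359.21515916454564), np.float64(203.68791762642925)), (np.float64(358.28671955636673), np.float64(204.65424639838037))]
((360.5835266113281, 213.82069396972656), (25.902589797973633, 38.055545806884766), 81.6080322265625) [ 0.52469264 -0.12812527  0.082     ]
```

View pics/w6.png

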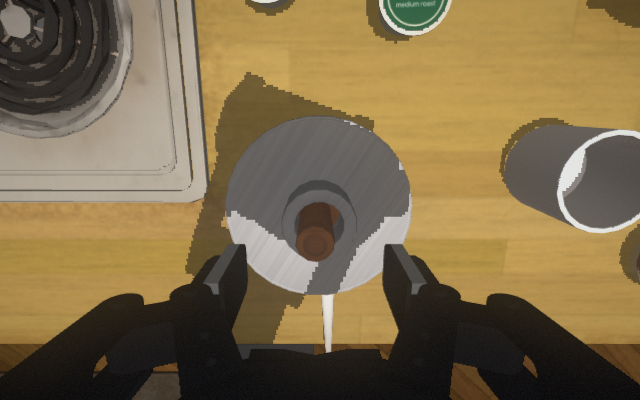

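The lids are seated. The knob top is at (315,244). The collar spans columns 283–357 and the cap 226–411, so the outer lid sits about 2 mm to the right of the knob. Measuring that more closely.

Run:
```python
from h import *
from scipy.optimize import least_squares
f=robot.grab_frame('wrist'); print(robot.get_obs()['ee_pos'])
hs=cv2.cvtColor(f['image'],cv2.COLOR_BGR2HSV)
m=((hs[...,1]<45)).astype(np.uint8); w=m*0; w[108:240,215:425]=1; m=cv2.morphologyEx(m&w,cv2.MORPH_OPEN,np.ones((5,5)))
cs,_=cv2.findContours(m,cv2.RETR_EXTERNAL,cv2.CHAIN_APPROX_NONE); k=max(cs,key=cv2.contourArea)[:,0]; k=k[(k[:,1]<235)]
for z in(.082,.062):
    P=np.array([onz(f,u,v,z)[:2] for u,v in k])
    g=least_squares(lambda p:np.hypot(*(P-p[:2]).T)-p[2],[.549,-.122,.06],loss='soft_l1',f_scale=.0005).x; print('cap',z,g)
print('knob',onz(f,315.5,244,.138))
cv2.imwrite('pics/w6c.png',cv2.resize(f['image'][170:270,270:370],None,fx=6,fy=6))
```

```text
[ 0.54939656 -0.12238657  0.32335619]
cap 0.082 [ 0.55144454 -0.12450483  0.05908073]
cap 0.062 [ 0.54541621 -0.12473755  0.06475164]
knob [ 0.55053778 -0.12237663  0.138     ]
```

View pics/w6c.png

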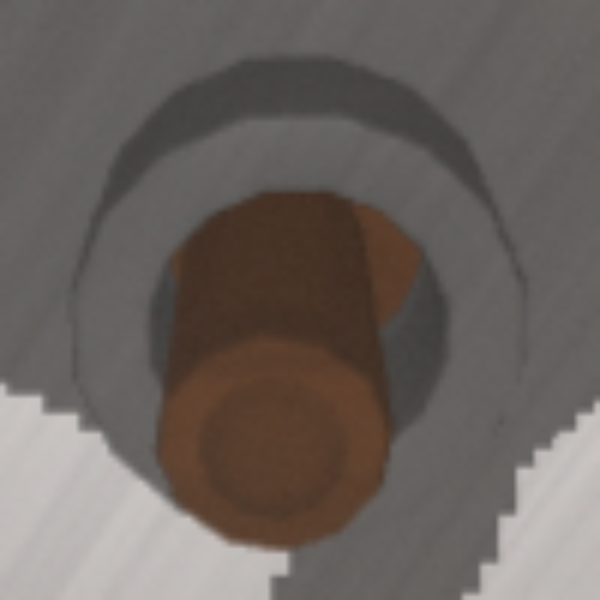

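The collar sits about 2.5 mm to −y and 1 mm ahead of the knob, so I'll grip centred on the collar.

To row units: 0.0025 m is 0.025, 0.0007 m is 0.007.

>>> {"method": "move_tool", "body": {
  "ticks": [
    [0, 0, 0, 0.007, 0.025, 0.1, 0.066],
    [0, 0, 0, 0.007, 0.025, 0.25, 0.066],
    [0, 0, 0, 0.007, 0.025, 0.45, 0.066],
    [0, 0, 0, 0.007, 0.025, 0.635, 0.066],
    [0, 0, 0, 0.007, 0.025, 0.635, 0.066]
  ],
  "force": 40
}}

```text
time: 10.58
ee_pos: [0.5494, -0.1246, 0.2576]
orientation: [-0.001, 1.0, -0.0, -0.003]
contact_force: [-2.0, 0.1, 0.3]
gripper_width: 0.0658
gripper_force: 0.0
```

>>> {"method": "move_tool", "body": {
  "ticks": [
    [0, 0, 0, 0, 0, 0, 0.056],
    [0, 0, 0, 0, 0, 0, 0.05],
    [0, 0, 0, 0, 0, 0, 0.047],
    [0, 0, 0, 0, 0, 0, 0.045],
    [0, 0, 0, 0, 0, 0, 0.043]
  ],
  "force": 30
}}

```text
time: 11.2
ee_pos: [0.5505, -0.125, 0.2612]
orientation: [0.0, 1.0, -0.0, 0.0]
contact_force: [-0.6, -0.3, 1.4]
gripper_width: 0.0433
gripper_force: 7.6
```

Touching the collar centrally with hardly any side force. Firming up the grip.

>>> {"method": "move_tool", "body": {
  "ticks": [
    [0, 0, 0, 0, 0, 0, 0.038],
    [0, 0, 0, 0, 0, 0, 0.035],
    [0, 0, 0, 0, 0, 0, 0.03]
  ],
  "force": 40
}}

```text
time: 11.58
ee_pos: [0.5507, -0.1251, 0.2615]
orientation: [0.0, 1.0, -0.0, 0.0]
contact_force: [-0.8, 0.5, 5.7]
gripper_width: 0.0418
gripper_force: 41.2
```

>>> {"method": "move_tool", "body": {
  "ticks": [
    [0, 0, 0, 0, 0, -0.01, 0.03],
    [0, 0, 0, 0, 0, -0.03, 0.03],
    [0, 0, 0, 0, 0, -0.03, 0.03],
    [0, 0, 0, 0, 0, -0.03, 0.03]
  ]
}}

```text
time: 12.08
ee_pos: [0.5501, -0.1249, 0.2632]
orientation: [-0.0, 1.0, -0.0, -0.0]
contact_force: [-0.3, 0.4, -0.7]
gripper_width: 0.0422
gripper_force: 40.7
```

Run:
```python
from h import *
f=robot.grab_frame('wrist'); o=robot.get_obs(); print(o['ee_pos'],o['contact_force'],o['ft_torque'])
cv2.imwrite('pics/w7.png',cv2.resize(f['image'][170:330,230:400],None,fx=3.5,fy=3.5))
```

```text
[ 0.55018056 -0.12494993  0.2632376 ] [-0.68176731 -0.68786512 -1.86896944] [-0.03395993 -0.02064772  0.03572134]
```

View pics/w7.png

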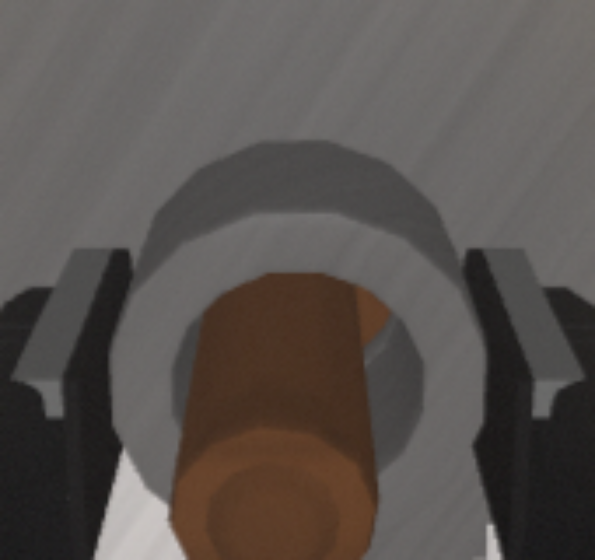

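The pads are square on the collar and the knob stands in the left part of the bore. Shifting 2 mm to centre it, then lifting straight up.

>>> {"method": "move_tool", "body": {
  "ticks": [
    [0, 0, 0, -0.006, -0.02, -0.01, 0.03],
    [0, 0, 0, -0.006, -0.02, -0.06, 0.03],
    [0, 0, 0, -0.006, -0.02, -0.12, 0.03],
    [0, 0, 0, -0.006, -0.02, -0.18, 0.03],
    [0, 0, 0, -0.006, -0.02, -0.24, 0.03]
  ]
}}

```text
time: 12.75
ee_pos: [0.5499, -0.123, 0.2884]
orientation: [0.0, 1.0, -0.0, 0.0]
contact_force: [0.8, 0.5, -1.7]
gripper_width: 0.0422
gripper_force: 40.7
```

>>> {"method": "move_tool", "body": {
  "ticks": [
    [0, 0, 0, 0, 0, -0.1, 0.03],
    [0, 0, 0, 0, 0, -0.22, 0.03],
    [0, 0, 0, 0, 0, -0.34, 0.03],
    [0, 0, 0, 0, 0, -0.46, 0.03],
    [0, 0, 0, 0, 0, -0.58, 0.03]
  ]
}}

```text
time: 13.38
ee_pos: [0.5498, -0.123, 0.3467]
orientation: [0.0, 1.0, -0.0, 0.0]
contact_force: [-0.2, 0.2, -1.6]
gripper_width: 0.0421
gripper_force: 40.7
```

>>> {"method": "move_tool", "body": {
  "ticks": [
    [0, 0, 0, 0, 0, -0.1, 0.03],
    [0, 0, 0, 0, 0, -0.18, 0.03],
    [0, 0, 0, 0, 0, -0.18, 0.03],
    [0, 0, 0, 0, 0, -0.18, 0.03]
  ]
}}

```text
time: 13.88
ee_pos: [0.5497, -0.123, 0.3632]
orientation: [-0.0, 1.0, -0.0, -0.0]
contact_force: [0.1, -0.0, -2.2]
gripper_width: 0.0421
gripper_force: 40.7
```

Run:
```python
from h import *
f=robot.grab_frame('scene'); o=robot.get_obs(); print(o['ee_pos'],o['contact_force'],o['dq'])
u,v=map(int,proj(f,[.55,-.12,.11])); cv2.imwrite('pics/s8.png',cv2.resize(f['image'][v-50:v+60,u-65:u+65],None,fx=5,fy=5))
```

```text
[ 0.54961588 -0.12294799  0.36301794] [-0.05541871 -0.23856343 -1.65762435] [-0.0005984   0.00125173  0.00184334 -0.00030747  0.00129548  0.00184396]
```

View pics/s8.png

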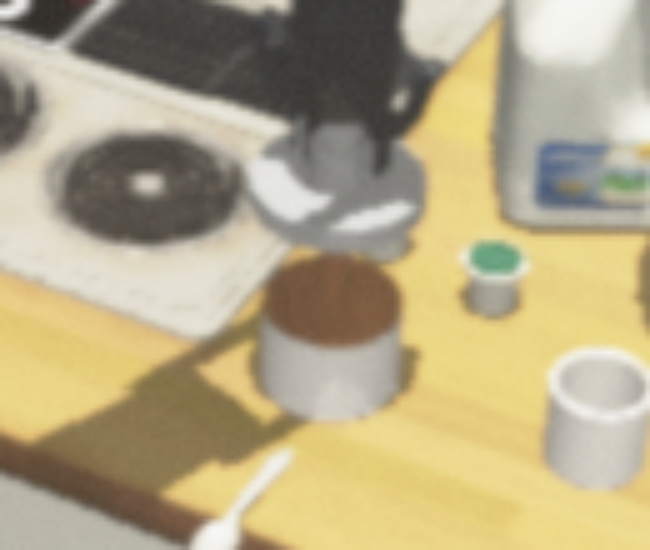

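The inner lid sits flush in the canister, and the outer lid hangs level about 100 mm above where it was nested, 25 mm clear of the knob. Nothing else has moved.

```bash
python3 -c "
from station import robot
print(robot.job_done())"
```

```text
the job is handed in; nothing more can be done
None
```

Job handed in at about 14 s: the inner lid is fully home in the wide canister, and the gripper holds the outer lid level, about 25 mm above the knob top.

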